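# Tighten a drive-chassis screw with a break-over torque wrench

## Robot

A 7-joint arm with a two-finger parallel gripper is mounted at the origin on the work surface. World frame = base frame: x ahead of the robot, y to its left, z up, the work surface at z = 0. Lengths are in m, angles in rad, forces in N, time in s.
With the tool pointing down it reaches from about 0.425 to 0.825 m from the base axis. Payload 3.6 kg.
Tool frame: the origin (TCP) lies at the very end of the fingers, on their centre line; the grasp point (between the pads) lies 19 mm behind it; z points along the fingers, y is the direction in which the jaws open and shut (so a half turn about z gives the same grasp; the last joint's range is limited). The gripper opens to 85 mm and grips with 20 to 120 N. Pads are 22 mm wide; open, the fingers measure 114 mm over their backs; the gripper's body (76 mm by 85 mm) begins 54 mm behind the grasp point. The pads swing forward as they close: fully open they stand 13 mm farther back than shut.
Start: joints at [1.264, 0.615, -0.013, 1.423, 0.008, 1.103, -0.04], TCP at [0.18, -0.625, 0.231] pointing down, gripper open.
Joint ranges: [-3.12, 3.12], [-0.3, 2.06], [-1.34, 1.32], [0.26, 2.42], [-1.36, 4.5], [0.01, 1.98], [-2.84, 2.84]. Speed limits (rad/s): [2.79, 2.79, 3.14, 3.14, 3.14, 3.14, 3.14].

## Interface

Orientations are given as [roll, pitch, yaw] about the fixed x, y, z axes, in that order (R = Rz(yaw) Ry(pitch) Rx(roll)).
In Python, from workcell import robot gives the robot as it stands. The module is installed in compiled form; this text tells all that it offers.
- The arm moves only by the tool step_arm, never from a script. Its arguments are lists of equal length, an entry for each row: "delta_pos": the shift along the world's x, y, z in cm, a list of three; "angular": the turn, a rotation vector about the world's x, y, z in degrees, a list of three. In form: {"delta_pos": [[dx, dy, dz], ...], "angular": [[ax, ay, az], ...]}. A call has 1 to 10 rows; each row is the pose to reach, as a shift and turn from the pose measured when the call began; what a row does not reach only later rows make up. A row lasts 1/8 s, in which the tool goes at most 62.5 mm and 10.7 degrees, less where a joint would pass 70% of its speed; a pose out of reach is approached as far as the arm can. A call with a gripper value outside its range is refused whole. "claw" is the opening, from 0 (shut) to 1 (fully open), set as the call begins (left out, the last holds). The fingers move at their own pace and stop on an object; "squeeze" is the grip in N (left out, the last holds). Time passes only in rows, so rows that repeat a pose let the fingers close. It gives the time, the measured TCP pose, the force and the opening at its end, in the units of the state.
- robot.get_obs(): the state, without advancing time (a new reading comes with each control period).
- robot.read_camera(name): name is "scene" or "side" or "wrist"; returns a dict with "color" (480x640x3 uint8, red, green, blue), "fx", "fy", "cx", "cy" (pixels), "R" (3x3) and "t" (3): a world point X has camera coordinates R X + t. Camera axes: x right, y down, z forward; pixel columns grow to the right and rows downward; lengths in m; the calibration is good to about 2 mm. The wrist camera is an equidistant fisheye: a pixel r from the principal point sees the ray r / f radians off the axis. A picture is of the moment at which its call begins. There is no depth.
- robot.close_job(): hands the job in, once; it reports no verdict.
Trained networks look in the newest picture that a camera, given by its name, has taken for a name from the list of things; names that differ only in an ending like _2 or _b are one class to them, and where a whole thing is asked for, a point or a joint stands for the part that bears it (a point fixed in the world has none). Each returns a list of dicts, best first, with "confidence" (0 to 1); they miss things now and then, are a little off and sometimes report something else, mostly with a low value. They report only what shows in the picture. A call takes as long as a camera call.
- robot.find_in(name, camera): "centre" ([column, row] in pixels, amid what is visible of it).
- robot.landmark_of(name, camera): "centre" ([column, row] in pixels: a listed point, or the origin of a listed thing).
The state is a dict: "clock": time; "joint_positions": joint angles; "joint_velocities": joint speeds; "joint_efforts": joint torques, N m; "tool_pos": TCP position; "eef_rot": TCP orientation; "contact_force": force on the tool from outside, world axes, zero at the start; "wrist_torque": the same for the moment, N m; "width": opening from 0.0 (shut) to 1.0 (fully open).
Only numpy, scipy, OpenCV 4.12 (cv2) and the standard library are available. Lean on these libraries where they do the work, as an engineer would, in place of code of your own. Each camera call takes 0.05 s, during which the arm holds its last target.

## Task

On this repair bench a torque wrench with a thick ribbed grip sits ready on the screw of one drive chassis. Swing its grip clockwise (seen from above) until the wrench clicks, that is, its joint gives way and the handle kinks, then stop at once without pushing it on to its far stop, back off so that the handle snaps straight again, and leave the screw tightened and the wrench where it is. Leave the thin bent hex key in the other chassis alone.

Things in the scene. Friction and masses are not known exactly. Their poses are not given: they have to be found in the camera images.
- wrench_screw (a point): Screw axis of the torque wrench, at handle height (72 mm above the bench), in an open aluminium drive chassis 130 x 150 x 30 mm (50 mm to the robot's side of the screw, 75 to either side). Wrench head: 17 mm radius, top at 81 mm; it stays on. Clockwise from above tightens: 17 to 29 degrees (hidden) of light drag (0.35 N m), then the screw is seated, turns no more and the force rises.
- wrench_grip (a point): Middle of the torque wrench's black ribbed grip: a level round bar 27 mm thick, 105 mm long, axis 72 mm above the bench, 150 mm from the screw axis (the wrench reaches 217 mm). It points from the screw roughly towards the robot and hangs free over the bench, nothing under or beside it. Its x axis runs along the handle away from the screw, z up.
- wrench_break (a joint): Kink of the wrench's break-over pivot, 35 mm from the screw axis: 0 rad straight, growing as the handle kinks clockwise, stop at 0.36. With the screw seated it clicks at about 10 N on the mid-grip and the push then falls, to under half at 32 mm. Over 0.07 rad (8 mm at the grip) it has clicked; 0.28 rad (32 mm) is too far. A spring straightens it to 0 when the push ends.
- key_end (a point): Free end of a thin (8 mm) bent steel hex key standing in the screw of the other, similar drive chassis: a bystander, not to be moved. Its level arm is 95 mm long, 80 mm above the bench, and points from its screw roughly towards the robot.

How it is judged:
On the way:
1. the torque wrench has clicked: its break-over joint has given way by more than 0.07 rad (value of joint wrench_break above 0.07 rad), for 0.05 s.
At the end, for the whole second after the job is handed in: After the click the wrench is let go: its handle is straight again (break-over joint under 0.03 rad), the grip remains more than 30 mm from where it started (the screw is not turned back), and the hex key's end is within 15 mm of where it was (value of joint wrench_break below 0.03 rad and distance of wrench_grip from where it was at the start of the episode above 0.03 m and distance of key_end from where it was at the start of the episode below 0.015 m); the robot touches nothing.
It fails at once if the wrench is pushed on too far after its click (break-over joint beyond 0.28 rad) (value of joint wrench_break above 0.28 rad).
It fails at once if the hex key is moved by more than 15 mm (distance of key_end from where it was at the start of the episode above 0.015 m).
It also fails if it takes over 48 s, if anything falls off the work surface, if the arm or the gripper's body presses on something with over 40 N, if the wrist force passes 120 N, or if a joint passes its speed limit or range.

## Working session

There is one attempt and no reset: what is moved stays moved. The work goes in short steps, Python scripts to look and compute and a tool call to move; the robot and the scene stay as the last step left them, time stands still between calls to the robot, and variables do not carry over. Pictures are saved under pics/ and viewed, and the job is handed in when it is done.

Besides the shell and the picture viewer there is one more tool, called after "Call:" as name(argument=value, ...) on one line, values as JSON. step_arm: Moves the arm, as the interface text tells. Its arguments: {"type":"object","properties":{"delta_pos":{"type":"array"},"angular":{"type":"array"},"claw":{"type":"number"},"squeeze":{"type":"number"}},"required":["delta_pos","angular"]}

```bash
mkdir -p pics; cat > h.py <<'E'
from workcell import robot
import cv2, numpy as np
def snap(cam,fn):
    d=robot.read_camera(cam); cv2.imwrite('pics/'+fn,cv2.cvtColor(d['color'],cv2.COLOR_RGB2BGR)); return d
def ray(d,p):
    R=np.array(d['R']);t=np.array(d['t'])
    v=np.array([(p[0]-d['cx'])/d['fx'],(p[1]-d['cy'])/d['fy'],1]); return -R.T@t, R.T@v
def atz(d,p,z):
    o,v=ray(d,p); return o+v*(z-o[2])/v[2]
E
python3 - <<'E'
from h import *
o=robot.get_obs(); print(o)
for c in ['scene','side']:
    d=snap(c,c+'0.png')
    for n,z in [('wrench_screw',.072),('wrench_grip',.072),('key_end',.08)]:
        for r in robot.landmark_of(n,c)[:2]: print(c,n,np.round(r['centre']),r['confidence'],atz(d,r['centre'],z).round(4))
snap('wrist','wrist0.png')
E
```

```text
{'clock': 0.0, 'joint_positions': array([ 1.26350062,  0.61590249, -0.0126404 ,  1.42493629,  0.0080838 ,
        1.10339678, -0.04042343]), 'joint_velocities': array([-0.00073855, -0.00070779, -0.00046535,  0.00132017, -0.00018699,
        0.00029234,  0.00081497]), 'joint_efforts': array([-2.37800214e-04, -4.69213915e+01,  2.59552058e-01, -1.71033651e+01,
        1.00138213e-02,  9.51049937e-03,  5.43667937e-06]), 'tool_pos': array([ 0.17993688, -0.6237851 ,  0.23013654]), 'eef_rot': array([-3.13899924e+00,  9.92095584e-06,  2.80851400e-01]), 'contact_force': array([0.55208464, 0.3514504 , 0.68873252]), 'wrist_torque': array([-0.02496829,  0.03046496,  0.02967801]), 'width': 1.0008861855928308}
scene wrench_screw [304. 354.] 0.77 [ 0.6208 -0.1791  0.072 ]
scene wrench_grip [196. 326.] 0.64 [ 0.4756 -0.2076  0.072 ]
scene key_end [355. 200.] 0.56 [0.5029 0.164  0.08  ]
side wrench_screw [328. 184.] 0.67 [ 0.6239 -0.1786  0.072 ]
side wrench_grip [406. 196.] 0.86 [ 0.4734 -0.1962  0.072 ]
```

View pics/scene0.png

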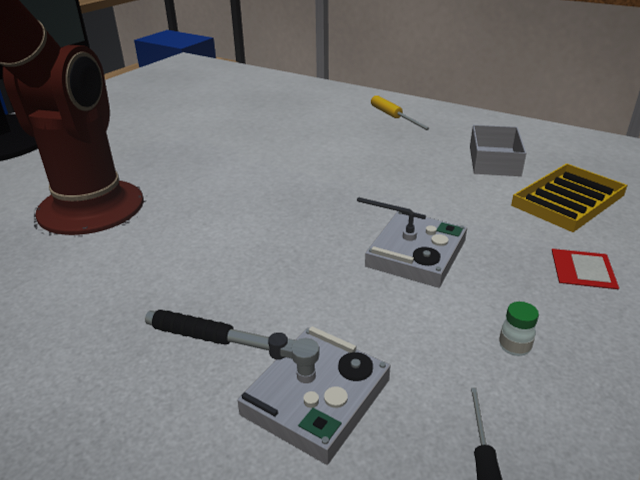

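View pics/side0.png

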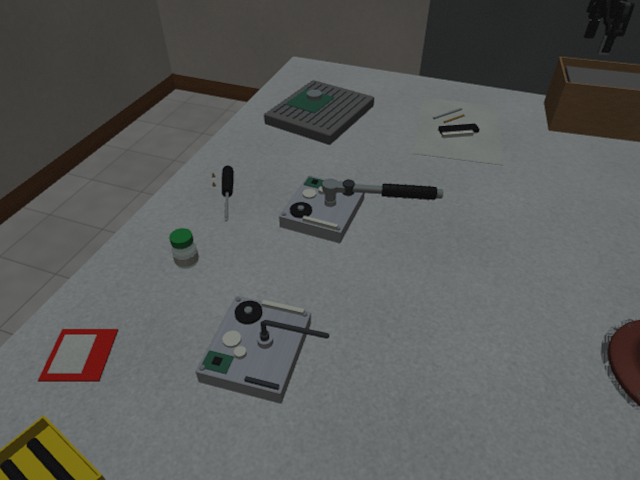

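The scene view shows the wrench screw at about (304,354) and mid-grip at (193,327). The side view shows the grip at about (410,192). The two agree on screw ≈ (0.622,-0.179) and grip ≈ (0.474,-0.20). Clockwise swings the grip towards +y, so I push from the -y side with shut fingers.

Call:
step_arm(delta_pos=[[2.9,3.5,0],[5.9,7.1,0],[8.8,10.6,0],[11.8,14.1,0],[14.7,17.7,0],[17.6,21.2,0],[20.6,24.7,0],[23.5,28.3,0],[26.5,31.8,0],[29.4,35.4,0]], angular=[[0,0,7.4],[0,0,14.8],[0,0,22.2],[0,0,29.6],[0,0,37],[0,0,44.4],[0,0,51.8],[0,0,59.2],[0,0,66.6],[0,0,74]], claw=0, squeeze=80)

```text
clock: 1.7
tool_pos: [0.475, -0.2696, 0.2315]
eef_rot: [3.141, 0.001, 1.576]
contact_force: [1.0, -1.1, -0.0]
width: -0.0
```

```bash
python3 - <<'E'
from h import *
o=robot.get_obs(); print(o['clock'],o['tool_pos'],o['eef_rot'],o['joint_positions'].round(2),o['contact_force'],o['width'])
for c in ['scene','side']:
    d=snap(c,c+'1.png')
    for n,z in [('wrench_screw',.072),('wrench_grip',.072)]:
        for r in robot.landmark_of(n,c)[:1]: print(c,n,np.round(r['centre']),r['confidence'],atz(d,r['centre'],z).round(4))
d=snap('wrist','wrist1.png'); print(robot.landmark_of('wrench_grip','wrist'))
E
```

```text
1.7 [ 0.47504364 -0.26955564  0.23147585] [3.14126431e+00 6.08288178e-04 1.57614606e+00] [ 0.74  0.48 -0.4   1.72  0.22  0.99  0.27] [ 1.04482298 -1.14404071 -0.01005869] -0.00023417867601075807
scene wrench_screw [306. 351.] 0.79 [ 0.6209 -0.1731  0.072 ]
scene wrench_grip [196. 326.] 0.87 [ 0.4751 -0.208   0.072 ]
side wrench_screw [330. 183.] 0.77 [ 0.6229 -0.1829  0.072 ]
side wrench_grip [406. 197.] 0.78 [ 0.4725 -0.1919  0.072 ]
[{'centre': [321.1, 138.2], 'confidence': 0.9}]
```

View pics/wrist1.png

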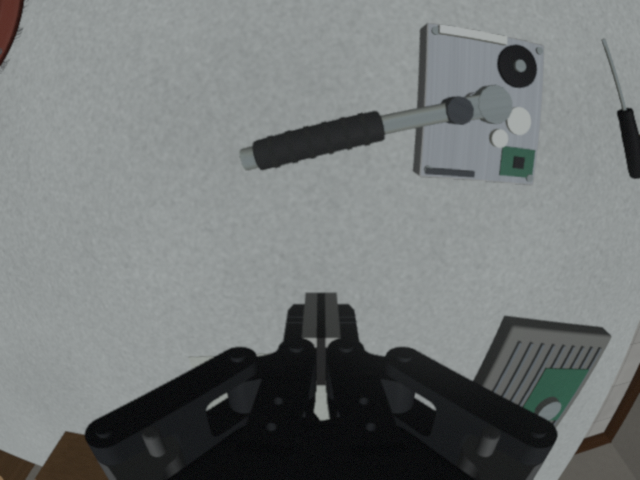

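View pics/side1.png

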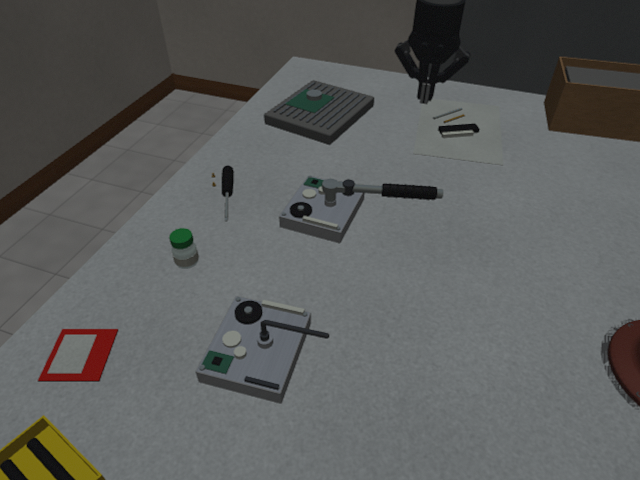

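The wrist view shows the grip mid at (320,140), tilted about 12°, and clear of the shut fingers, which sit on its -y side. Next I descend.

Call:
step_arm(delta_pos=[[0,0,-5],[0,0,-10],[0,0,-15],[0,0,-18.4],[0,0,-18.4]], angular=[[0,0,0],[0,0,0],[0,0,0],[0,0,0],[0,0,0]])

```text
clock: 2.72
tool_pos: [0.4706, -0.2724, 0.0449]
eef_rot: [-3.135, -0.001, 1.567]
contact_force: [0.9, -0.0, 0.9]
width: -0.001
```

```bash
python3 - <<'E'
from h import *
o=robot.get_obs(); print(o['clock'],o['tool_pos'],o['contact_force'])
for c in ['scene','side']: d=snap(c,c+'2.png')
snap('wrist','wrist2.png')
a=cv2.imread('pics/scene2.png')[230:430,80:400];b=cv2.imread('pics/side2.png')[50:250,250:570]
cv2.imwrite('pics/m2.png',np.vstack([cv2.resize(a,None,fx=1.4,fy=1.4),cv2.resize(b,None,fx=1.4,fy=1.4)]))
E
```

```text
2.725 [ 0.47061993 -0.27236966  0.04489358] [ 0.89881806 -0.03751224  0.92367056]
```

View pics/m2.png

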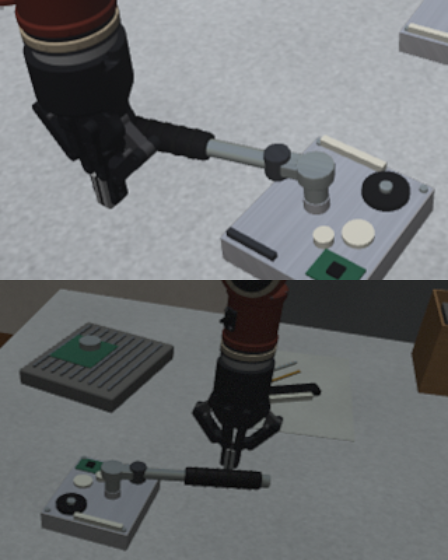

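View pics/wrist2.png

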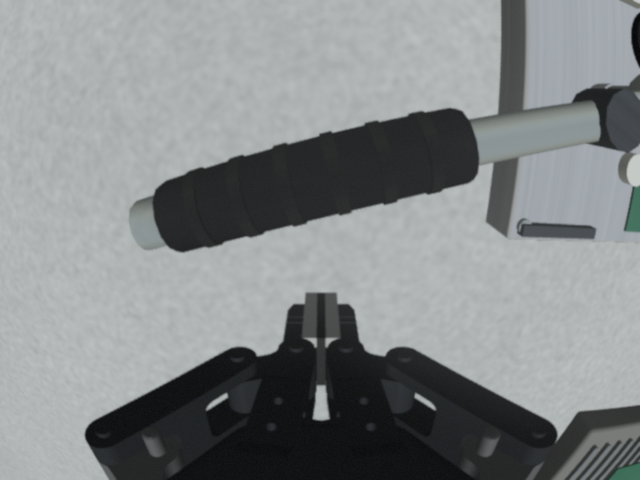

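The fingers stand beside mid-grip, about 30 mm clear. I move up to contact and begin the swing.

Call:
step_arm(delta_pos=[[0,2,0],[0,3.5,0],[0,4.2,0],[0,4.8,0],[0,5.4,0],[0,5.9,0],[0,6.4,0],[0,6.4,0]], angular=[[0,0,0],[0,0,0],[0,0,0],[0,0,0],[0,0,0],[0,0,0],[0,0,0],[0,0,0]])

```text
clock: 3.88
tool_pos: [0.4741, -0.2082, 0.0485]
eef_rot: [3.14, 0.001, 1.569]
contact_force: [0.8, -1.8, 0.2]
width: -0.003
```

```bash
python3 - <<'E'
from h import *
snap('wrist','wrist3.png')
E
```

```text
(no output)
```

View pics/wrist3.png

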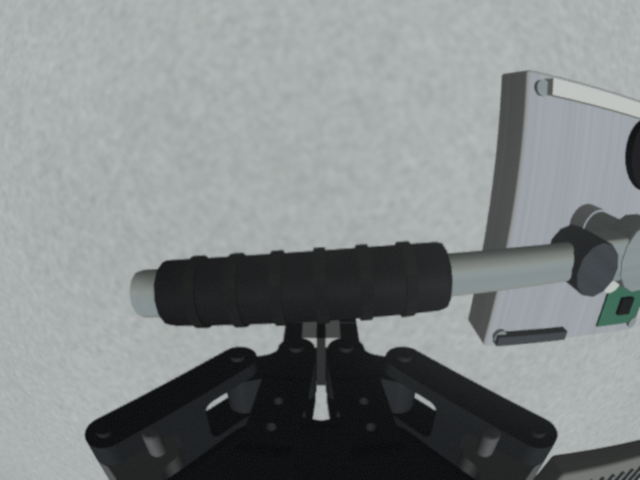

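The wrist view shows the fingers in contact at mid-grip. The handle has turned about 8°, with only drag (about 2 N). Continuing in small steps.

Call:
step_arm(delta_pos=[[0,0.5,0],[0,1.0,0],[0,1.4,0],[0,1.4,0]], angular=[[0,0,0],[0,0,0],[0,0,0],[0,0,0]])

```text
clock: 4.42
tool_pos: [0.4747, -0.1933, 0.0485]
eef_rot: [3.139, 0.001, 1.569]
contact_force: [0.1, -0.7, 0.2]
width: 0.003
```

Call:
step_arm(delta_pos=[[0,0.3,0],[0,0.5,0]], angular=[[0,0,0],[0,0,0]])

```text
clock: 4.68
tool_pos: [0.4747, -0.1883, 0.0485]
eef_rot: [3.139, 0.001, 1.569]
contact_force: [-1.5, -2.7, 0.9]
width: 0.0
```

Call:
step_arm(delta_pos=[[0,0.2,0],[0,0.4,0]], angular=[[0,0,0],[0,0,0]])

```text
clock: 4.92
tool_pos: [0.4747, -0.1842, 0.0485]
eef_rot: [3.139, 0.001, 1.569]
contact_force: [-0.7, -2.1, 0.9]
width: -0.001
```

Call:
step_arm(delta_pos=[[0,0.2,0],[0,0.4,0]], angular=[[0,0,0],[0,0,0]])

```text
clock: 5.18
tool_pos: [0.4748, -0.18, 0.0485]
eef_rot: [3.139, 0.001, 1.569]
contact_force: [-0.9, -3.2, 0.2]
width: -0.003
```

Call:
step_arm(delta_pos=[[0,0.2,0],[0,0.4,0]], angular=[[0,0,0],[0,0,0]])

```text
clock: 5.42
tool_pos: [0.4749, -0.1759, 0.0485]
eef_rot: [3.138, 0.001, 1.569]
contact_force: [-1.4, -2.9, -0.6]
width: 0.003
```

Call:
step_arm(delta_pos=[[0,0.2,0],[0,0.4,0]], angular=[[0,0,0],[0,0,0]])

```text
clock: 5.68
tool_pos: [0.4752, -0.1717, 0.0486]
eef_rot: [3.138, 0.001, 1.569]
contact_force: [-0.4, -2.9, 0.2]
width: 0.003
```

Call:
step_arm(delta_pos=[[0,0.2,0],[0,0.4,0]], angular=[[0,0,0],[0,0,0]])

```text
clock: 5.92
tool_pos: [0.4756, -0.1675, 0.0486]
eef_rot: [3.137, 0.001, 1.569]
contact_force: [0.4, -2.9, 0.2]
width: 0.007
```

Call:
step_arm(delta_pos=[[0,0.2,0],[0,0.4,0]], angular=[[0,0,0],[0,0,0]])

```text
clock: 6.18
tool_pos: [0.4759, -0.1651, 0.0487]
eef_rot: [3.136, 0.003, 1.568]
contact_force: [1.1, -7.4, -1.6]
width: -0.001
```

```bash
python3 - <<'E'
from h import *
snap('wrist','wrist4.png')
E
```

```text
(no output)
```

View pics/wrist4.png

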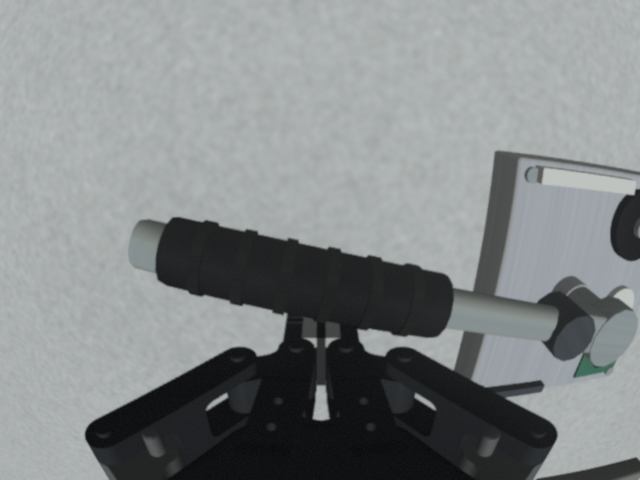

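Force has risen to 7.4 N, so the screw seats at about y = -0.166. Small steps from here to the click.

Call:
step_arm(delta_pos=[[0,0.2,0],[0,0.4,0]], angular=[[0,0,0],[0,0,0]])

```text
clock: 6.48
tool_pos: [0.4759, -0.1649, 0.0489]
eef_rot: [3.136, 0.007, 1.565]
contact_force: [0.6, -10.5, -1.6]
width: 0.002
```

Call:
step_arm(delta_pos=[[0,0.3,0],[0,0.5,0]], angular=[[0,0,0],[0,0,0]])

```text
clock: 6.72
tool_pos: [0.4759, -0.1646, 0.049]
eef_rot: [3.135, 0.013, 1.561]
contact_force: [-0.8, -11.9, -1.6]
width: 0.0
```

Call:
step_arm(delta_pos=[[0,0.4,0],[0,0.6,0]], angular=[[0,0,0],[0,0,0]])

```text
clock: 6.98
tool_pos: [0.4759, -0.1639, 0.0492]
eef_rot: [3.135, 0.019, 1.556]
contact_force: [-0.2, -11.6, -2.4]
width: 0.003
```

Call:
step_arm(delta_pos=[[0,0.5,0],[0,0.7,0],[0,0.7,0]], angular=[[0,0,0],[0,0,0],[0,0,0]])

```text
clock: 7.35
tool_pos: [0.4761, -0.1619, 0.0493]
eef_rot: [3.134, 0.025, 1.551]
contact_force: [0.7, -11.8, -3.5]
width: 0.003
```

Call:
step_arm(delta_pos=[[0,0.5,0],[0,0.8,0]], angular=[[0,0,0],[0,0,0]])

```text
clock: 7.6
tool_pos: [0.4765, -0.1593, 0.0495]
eef_rot: [3.132, 0.032, 1.546]
contact_force: [0.7, -11.0, -3.0]
width: -0.002
```

Call:
step_arm(delta_pos=[[0,0.5,0],[0,0.8,0]], angular=[[0,0,0],[0,0,0]])

```text
clock: 7.85
tool_pos: [0.4769, -0.1563, 0.0496]
eef_rot: [3.131, 0.037, 1.541]
contact_force: [0.9, -10.7, -3.4]
width: -0.001
```

```bash
python3 - <<'E'
from h import *
snap('wrist','wrist5.png')
o=robot.get_obs(); print(o['clock'],o['tool_pos'],o['contact_force'])
E
```

```text
7.9 [ 0.4771498  -0.15551975  0.04963125] [  1.1248577  -10.64878262  -3.64161669]
```

View pics/wrist5.png

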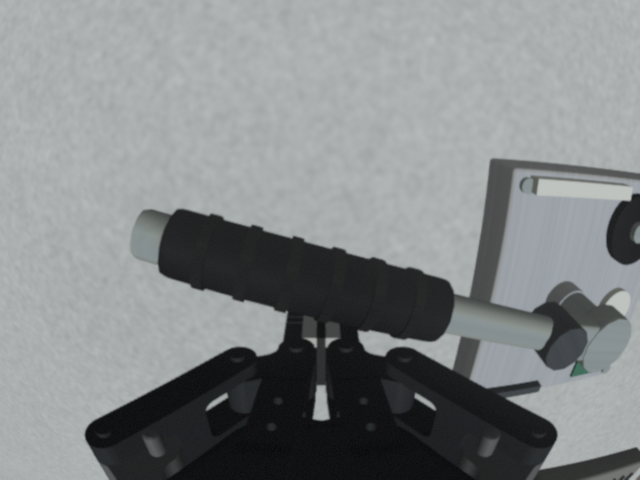

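Force is falling and the finger is about 9 mm past the seat point, so the handle is kinking. I go a few millimetres more for margin; the limit is 32 mm.

Call:
step_arm(delta_pos=[[0,0.5,0],[0,0.7,0]], angular=[[0,0,0],[0,0,0]])

```text
clock: 8.15
tool_pos: [0.4777, -0.1529, 0.0497]
eef_rot: [3.129, 0.042, 1.537]
contact_force: [1.3, -9.4, -4.1]
width: 0.002
```

Call:
step_arm(delta_pos=[[0,0.5,0],[0,0.7,0]], angular=[[0,0,0],[0,0,0]])

```text
clock: 8.4
tool_pos: [0.4784, -0.1498, 0.0498]
eef_rot: [3.127, 0.046, 1.533]
contact_force: [1.0, -8.7, -3.9]
width: -0.001
```

```bash
python3 - <<'E'
from h import *
snap('wrist','wrist6.png')
o=robot.get_obs(); print(o['clock'],o['tool_pos'],o['contact_force'])
E
```

```text
8.45 [ 0.47851041 -0.14933223  0.04982553] [ 1.30268376 -8.11128121 -3.79100336]
```

View pics/wrist6.png

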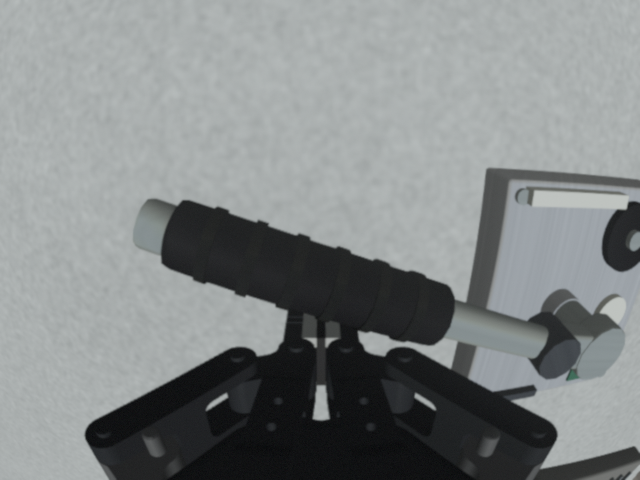

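The handle has kinked about 15.5 mm past the seat point (roughly 0.13 rad) and the force has dropped from 11.9 to 8.1 N. It has clicked, so I back off.

Call:
step_arm(delta_pos=[[0,-0.8,0],[0,-1.6,0],[0,-2.4,0],[0,-3.5,0],[0,-5,0],[0,-7,0],[0,-7,0]], angular=[[0,0,0],[0,0,0],[0,0,0],[0,0,0],[0,0,0],[0,0,0],[0,0,0]])

```text
clock: 9.32
tool_pos: [0.4783, -0.2217, 0.0498]
eef_rot: [3.126, 0.046, 1.53]
contact_force: [-0.9, 0.3, 0.1]
width: -0.001
```

```bash
python3 - <<'E'
from h import *
o=robot.get_obs(); print(o['clock'],o['tool_pos'],o['contact_force'])
snap('wrist','wrist7.png')
for c in ['scene','side']:
    d=snap(c,c+'7.png')
    for n,z in [('wrench_screw',.072),('wrench_grip',.072),('key_end',.08)]:
        for r in robot.landmark_of(n,c)[:1]: print(c,n,np.round(r['centre']),r['confidence'],atz(d,r['centre'],z).round(4))
E
```

```text
9.325 [ 0.47830285 -0.22166489  0.04982773] [-0.94229118  0.294172    0.1232087 ]
scene wrench_screw [304. 348.] 0.57 [ 0.616  -0.1697  0.072 ]
scene wrench_grip [227. 298.] 0.71 [ 0.4734 -0.144   0.072 ]
scene key_end [358. 202.] 0.94 [0.5105 0.1618 0.08  ]
side wrench_screw [329. 187.] 0.68 [ 0.6204 -0.1701  0.072 ]
side wrench_grip [398. 218.] 0.59 [ 0.472  -0.1262  0.072 ]
side key_end [327. 333.] 0.87 [0.5059 0.1661 0.08  ]
```

View pics/wrist7.png

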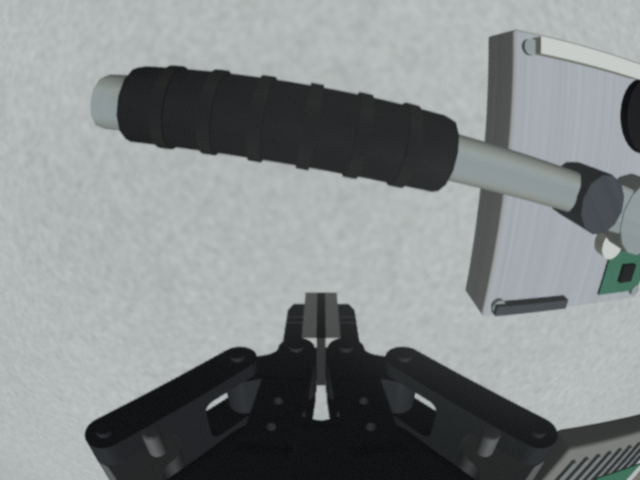

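View pics/side7.png

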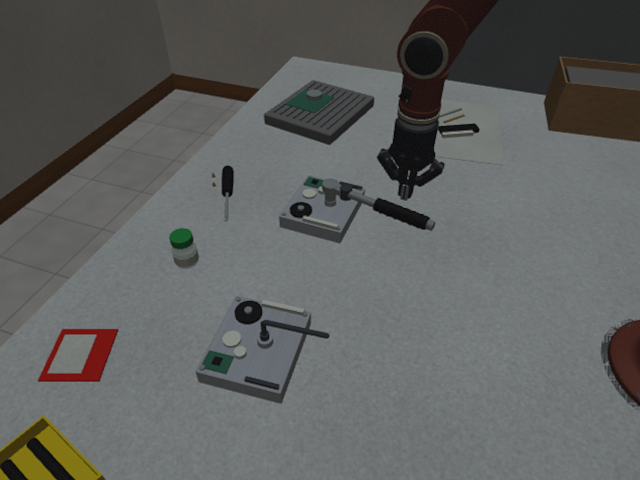

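The handle looks straight and the screw still turned. I check the kink numerically by comparing the grip's world direction across the wrist pictures.

```bash
cat > k.py <<'E'
from h import *
from scipy.spatial.transform import Rotation as Ro
d=robot.read_camera('wrist'); o=robot.get_obs()
cv2.imwrite('pics/wrist8.png',cv2.cvtColor(d['color'],cv2.COLOR_RGB2BGR))
Rt=Ro.from_euler('xyz',o['eef_rot']).as_matrix(); p=o['tool_pos']
R=np.array(d['R']);t=np.array(d['t'])
Rct=R@Rt; c_tool=Rt.T@((-R.T@t)-p)
poses={'wrist1':([.47504,-.26956,.23148],[3.14126,.0006,1.57615]),'wrist2':([.47062,-.27237,.04489],[-3.135,-.001,1.567]),'wrist3':([.4741,-.2082,.0485],[3.14,.001,1.569]),'wrist4':([.4759,-.1651,.0487],[3.136,.003,1.568]),'wrist5':([.4769,-.156,.0496],[3.131,.037,1.541]),'wrist6':([.4785,-.1495,.0498],[3.127,.046,1.533]),'wrist7':([.4783,-.2217,.0498],[3.126,.046,1.530]),'wrist8':(p,o['eef_rot'])}
def w(px,Rw,c):
    v=np.array([px[0]-d['cx'],px[1]-d['cy']]);r=np.hypot(*v);th=r/d['fx']
    ray=np.array([*(v/r*np.sin(th)),np.cos(th)]); g=Rw@ray
    return c+g*(.072-c[2])/g[2]
for n,(pp,e) in poses.items():
    T=Ro.from_euler('xyz',e).as_matrix(); Rw=T@Rct.T; c=np.array(pp)+T@c_tool
    im=cv2.imread('pics/%s.png'%n); g=im.max(2)
    m=(g<60).astype(np.uint8); m[285:]=0
    if n in('wrist3','wrist4','wrist5','wrist6'): m=(g<60).astype(np.uint8); m[345:]=0
    m[:,:100]=0; m[:,470:]=0
    k,l,s,_=cv2.connectedComponentsWithStats(m)
    # medial line: column-wise top and bottom world edges -> midpoint
    best=max(range(1,k),key=lambda i:s[i,4]*(s[i,1]<280))
    pts=[]
    lo,hi=s[best,0],s[best,0]+s[best,2]
    for cx in range(lo+25,hi-25,4):
        if 280<cx<365 and n in('wrist3','wrist4','wrist5','wrist6'): continue
        y=np.where(l[:,cx]==best)[0]; 
        pts.append(w((cx,(y.min()+y.max())/2),Rw,c)[:2])
    pts=np.array(pts); b=np.polyfit(pts[:,0],pts[:,1],1)
    print(n,len(pts),'angle',np.degrees(np.arctan(b[0])).round(2),'y@.475',np.polyval(b,.475).round(4))
E
python3 k.py
```

```text
wrist1 21 angle 14.5 y@.475 -0.2065
wrist2 67 angle 13.83 y@.475 -0.2067
wrist3 41 angle 4.03 y@.475 -0.1827
wrist4 41 angle -12.99 y@.475 -0.1389
wrist5 41 angle -17.9 y@.475 -0.1279
wrist6 40 angle -21.74 y@.475 -0.1195
wrist7 73 angle -12.75 y@.475 -0.1396
wrist8 73 angle -12.82 y@.475 -0.1398
```

Grip direction was -13.0° at seating and -21.7° at its most pushed, a kink of about 0.15 rad. It now reads -12.8°, so the handle is straight again. The fingers are well clear, so I hand in.

```bash
python3 - <<'E'
from workcell import robot
print(robot.close_job())
E
```

```text
the job is handed in; nothing more can be done
None
```

I pushed the torque wrench's grip clockwise with shut fingers until it clicked, then backed off. The job is handed in, with no verdict reported.

- **Swing and click:** The screw seated after about 27° of light drag. The push peaked at about 12 N, then fell to 8 N as the handle kinked. By the wrist images the kink was about 0.15 rad, between the 0.07 needed and the 0.28 limit.
- **After backing off:** The grip's direction returned to its seated angle (-12.8° against -13.0°), so the handle is straight. The grip sits about 67 mm from where it started. The fingers are about 55 mm clear of it, and the contact force reads about zero (noise under 1 N).
- **Hex key:** The robot never went near it, and it looks unmoved in the side picture. The networks' `key_end` readings scattered by up to about 8 mm, and none went beyond 15 mm.
- **Disagreement:** The scene and side cameras' network estimates of the grip position differed by up to 18 mm. I relied on the wrist-image line fits for the final check.

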